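# Clamp the pressure pot's lid and start its filler plug without crossing the thread

## Robot

A 6-joint arm with a two-finger parallel gripper is mounted at the origin on the work surface. World frame = base frame: x ahead of the robot, y to its left, z up, the work surface at z = 0. Lengths are in m, angles in rad, forces in N, time in s.
With the tool pointing down it reaches from about 0.35 to 0.95 m from the base axis. Payload 17.4 kg.
Tool frame: the origin (TCP) lies between the finger pads, 19 mm behind the fingertips; this is the grasp point; z points along the fingers, y is the line along which they close (so a half turn about z gives the same grasp; the last joint's range is limited). The gripper opens to 93 mm and grips with 3 to 60 N. Pads are 15 mm wide; open, the fingers measure 128 mm over their backs; the gripper's body (75 mm by 188 mm) begins 65 mm behind the grasp point.
Start: joints at [1.087, 0.116, 1.442, -0, 1.584, -0.038], TCP at [0.291, 0.609, 0.237] pointing down, gripper open.
Joint ranges: [-2.83, 2.83], [-0.83, 2.19], [0.07, 2.5], [-1.14, 4.28], [0.01, 3], [-2.97, 2.97]. Speed limits (rad/s): [1.89, 1.89, 2.22, 3.14, 3.14, 3.14].

## Interface

Orientations are given as a rotation vector (axis times angle).
In Python, from rig import * gives the robot as it stands.
- The arm moves only by the tool play_rows, never from a script. Its argument "motion" is text: rows parted by semicolons, each of 4 numbers parted by spaces: the shift along the tool's x, y, z in m, then the turn about the tool's z in rad. In form: x y z yaw; .... A call has exactly 8 rows; each row is the pose to reach, as a shift and turn from the pose commanded when the call began, along the tool's axes at that moment; what a row does not reach only later rows make up. A row lasts 1/8 s, in which the tool goes at most 62.5 mm and 10.7 degrees, less where a joint would pass 70% of its speed; a pose out of reach is approached as far as the arm can. A call with a gripper value outside its range is refused whole. "grip" is the opening, from -1 (shut) to 1 (fully open), set as the call begins (left out, the last holds). The fingers move at their own pace and stop on an object; "grip_force" is the grip in N (left out, the last holds). Time passes only in rows, so rows that repeat a pose let the fingers close, or fill a call up. It gives the time, the measured TCP pose, the force, the opening and the grip force at its end, in the units of the state.
- observe(): the state, without advancing time (a new reading comes with each control period).
- camera(name): name is "scene" or "top" or "wrist"; returns (picture, depth): 420x560x3 uint8, blue, green, red; 420x560 float32, m along the optical axis (not along the pixel's ray), 0 where there is no reading.
- camera_model(name): a dict with "camera_matrix" (3x3 intrinsics, pixels), "k1" (the pictures are not rectified: a ray, as slopes to the right and down, at radius r is drawn at 1 + k1 r^2 times it, then the intrinsics apply), "world_from_camera" (4x4, takes a point from camera to world coordinates). Camera axes: x right, y down, z forward; pixel columns grow to the right and rows downward; lengths in m; the calibration is good to about 2 mm. A picture is of the moment at which its call begins: read the wrist's pose just before it. camera_model takes no time and is no camera call; for the wrist camera it gives the pose at the moment of the call.
- job_done(): hands the job in; it is judged then, once.
The state is a dict: "t": time; "qpos": joint angles; "qvel": joint speeds; "joint_torque": joint torques, N m; "tcp_pos": TCP position; "eef_rot": TCP orientation; "ft_force": force on the tool from outside, world axes, zero at the start; "torque": the same for the moment, N m; "width": opening from 0.0 (shut) to 1.0 (fully open); "finger_force": force on a finger pad.
Only numpy, scipy, OpenCV 4.12 (cv2) and the standard library are available. Lean on these libraries where they do the work, as an engineer would, in place of code of your own. Each camera call takes 0.05 s, during which the arm holds its last target. There are 200 camera calls.

## Task

The paint pressure pot on the mixing bench has its lid down but unclamped, and its filler plug only rests on the start of the thread. Swing the lid's toggle clamp over centre until it locks down on the lid, then turn the filler plug backward (anticlockwise from above) by its grip bar until you feel it drop off the thread's end, and turn it forward one full turn from there so that it is started but not screwed home. Finish still holding the plug by its grip bar, with the clamp left locked, and do not disturb the cup, bottle or filling knife standing about.

Things in the scene. Friction and masses are not known exactly. Their poses are not given: they have to be found in the camera images.
- pot: Fixed steel paint pressure pot, 150 mm in diameter, rim 125 mm above the bench, on a 170 mm square foot. Origin under its centre; y points level to the side where the toggle clamp sits, the lid's hinge is at -y; z up.
- clamp_pivot (a point): Pivot pin of the toggle clamp's arm, 108 mm from the pot's axis, 150 mm above the bench. x runs along the pin (level), y points level straight away from the pot's axis (outward, as the closed handle lies), z up. The whole clamp moves in this y-z plane.
- handle_grip (a point): On the centre line of the clamp handle's black rubber grip (round, 16 mm thick, 70 mm long), 27 mm short of its free end. y points along the grip to that end. Clamp open: the handle stands nearly upright. To close, pull it outward and down until it lies level, pointing away from the pot; under 10 N, a little more just before the dead centre. It stays shut by itself.
- clamp_handle (a joint): Angle of the clamp's handle about its arm, rad: about 3.1 open, 0.09 at the dead centre, 0 locked on its stop. While closing, handle_grip moves from clamp_pivot by (outward, up) in mm: (8, 97) open, (24, 102), (38, 104), (52, 103), (64, 100), (74, 95), (81, 87), (86, 76), (89, 64), (92, 49), (94, 36), (95, 25) locked.
- handle_end (a point): Free end of the clamp handle's rubber grip, 27 mm beyond handle_grip.
- spindle: Rubber-tipped spindle, 14 mm in diameter, at the end of the clamp's arm; in the locked clamp it presses on the lid's edge, 66 mm from the pot's axis, with about 7 N. The locked clamp is nowhere higher than 170 mm above the bench within 90 mm of the pot's axis.
- lid: The pot's flat aluminium lid, 172 mm across, top face 137 mm above the bench; origin on its hinge pin, 95 mm from the pot's axis, across from the clamp. It carries the filler boss in its middle and two brass fittings 60 mm from the middle, up to 172 mm above the bench.
- boss_mouth (a point): Centre of the top rim of the upright threaded filler boss in the middle of the lid (68 mm outside diameter, rim 160 mm above the bench). z up along the thread's axis.
- plug: Aluminium filler plug in the boss: threaded stub, round cap (63 mm in diameter, 9 mm thick) and on it an upright grip bar, 56 mm long (64 over its round ends), 12 thick, 26 high. Origin: centre of the cap's underside; x along the bar, z up. Right-hand single-start thread, 6 mm pitch, 1 mm axial play. Captive, cannot be lifted out. About 0.35 kg, turns with 0.03 N m.
- plug_grip (a point): In the plug's bar, on its axis, 6 mm below the bar's top, 29 mm above the cap's underside; axes as plug. Above boss_mouth it stands 47 to 48 mm at the start (thread end on thread end), creeps up to 49 as the plug is turned backward, and is 43 after the drop, 37 after one turn forward, 29 screwed home. The plug falls only if free to slide down between the fingers.
- plug_turn (a joint): Turning angle of the plug, rad, growing clockwise from above (forward, screwing in). It starts between -0.4 and 0.4; the thread drop lies 0.7 to 2.3 rad backward of that, somewhere between -1.9 and -1.1, and cannot be seen beforehand. If the plug is gripped and pressed down with 10 to 25 N while turned backward, that push vanishes at the drop.
- mixing_cup: Bystander: grey plastic mixing cup, 84 mm wide at the rim, 105 mm high; origin under its centre.
- tint_bottle: Bystander: white tinter bottle with a pointed cap, 48 mm in diameter, 135 mm high; origin under its centre.
- palette_knife: Bystander: filling knife with a broad steel blade and wooden handle, 200 mm long, lying on the bench; origin under its middle.

How it is judged:
By the outcome, as a careful person would: the job done as asked, in the order asked, and still so for the second after the job is handed in, while the arm keeps its last pose, push and grip.
It also fails if it takes over 72 s, if anything falls off the work surface, if the arm or the gripper's body presses on something with over 40 N, if the wrist force passes 120 N, or if a joint passes its speed limit or range.

## Working session

There is one attempt and no reset: what is moved stays moved. The work goes in short steps, Python scripts to look and compute and a tool call to move; the robot and the scene stay as the last step left them, time stands still between calls to the robot, and variables do not carry over. Pictures are saved under pics/ and viewed, at most 10 in all, crops included, and the job is handed in when it is done.

Besides the shell and the picture viewer there is one more tool, called after "Call:" in YAML: its name, and indented under it one key for each argument. play_rows: Moves the arm, as the interface text tells. Its arguments: {"type":"object","properties":{"motion":{"type":"string"},"grip":{"type":"number"},"grip_force":{"type":"number"}},"required":["motion"]}

```bash
mkdir -p pics; ls
python3 - <<'E'
from rig import *
import cv2,numpy as np
np.set_printoptions(precision=4,suppress=True)
s=observe();print({k:s[k] for k in('t','tcp_pos','eef_rot','ft_force','width')})
for n in('scene','top'):
    p,d=camera(n);cv2.imwrite(f'pics/{n}0.png',p);np.save(f'pics/{n}0.npy',d)
    m=camera_model(n);print(n,m)
    np.save(f'pics/{n}0m.npy',m,allow_pickle=True)
E
```

```text
pics
{'t': 0.0, 'tcp_pos': array([0.291 , 0.6089, 0.2367]), 'eef_rot': array([-0.6944, -3.0636,  0.0018]), 'ft_force': array([-0.6646,  0.0406,  0.247 ]), 'width': 0.9968879129443697}
scene {'camera_matrix': array([[418.1189,   0.    , 278.3832],
       [  0.    , 418.1189, 215.3617],
       [  0.    ,   0.    ,   1.    ]]), 'k1': -0.07440721972668529, 'world_from_camera': array([[ 0.542 ,  0.7293, -0.4175,  0.9877],
       [ 0.8403, -0.4646,  0.2793, -0.3411],
       [ 0.0097, -0.5023, -0.8647,  0.9531],
       [ 0.    ,  0.    ,  0.    ,  1.    ]])}
top {'camera_matrix': array([[489.5619,   0.    , 274.3031],
       [  0.    , 489.5619, 203.6866],
       [  0.    ,   0.    ,   1.    ]]), 'k1': 0.04417049689449097, 'world_from_camera': array([[-0.0238, -0.9926,  0.1189,  0.4636],
       [-0.9997,  0.0239, -0.0007, -0.0859],
       [-0.0021, -0.1189, -0.9929,  1.2254],
       [ 0.    ,  0.    ,  0.    ,  1.    ]])}
```

View pics/scene0.png

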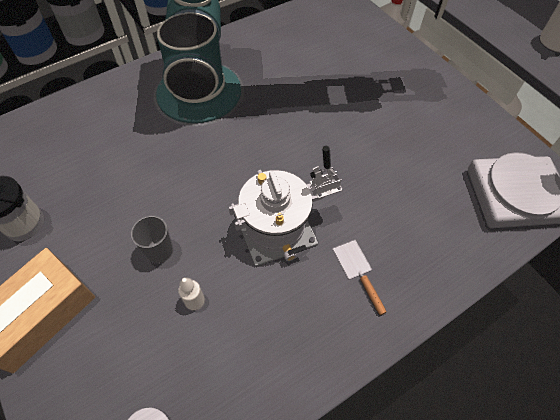

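View pics/top0.png

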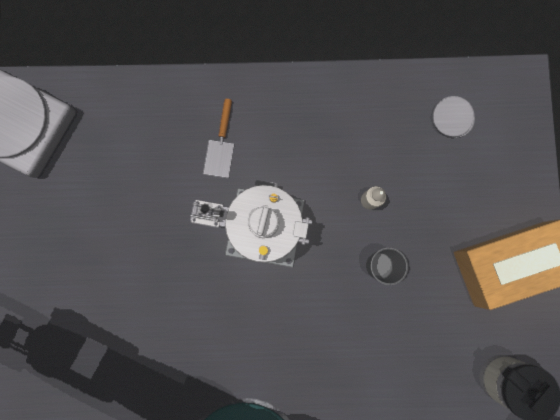

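Scene view: lid near (275,200), the clamp at (327,180) with its black upright handle at (326,157). Top view: lid (264,223), plug bar (263,221), clamp (208,212), with the bystanders well away from it.

```bash
cat > h.py <<'E'
import cv2,numpy as np
np.set_printoptions(precision=4,suppress=True)
def ray(m,uv):
    K=m['camera_matrix'];p=(np.atleast_2d(uv)-K[:2,2])/[K[0,0],K[1,1]]
    q=p.copy()
    for _ in range(20): q=p/(1+m['k1']*(q**2).sum(1,keepdims=True))
    T=m['world_from_camera'];return T[:3,3],np.c_[q,np.ones(len(q))]@T[:3,:3].T
def onz(m,uv,z):
    o,r=ray(m,uv);return o+r*((z-o[2])/r[:,2:])
def deep(m,uv,d):
    o,r=ray(m,uv);return o+r*np.reshape(d,(-1,1))
def cross(m1,a,m2,b):
    o1,r1=ray(m1,a);o2,r2=ray(m2,b);r1=r1[0];r2=r2[0]
    s=np.linalg.lstsq(np.c_[r1,-r2],o2-o1,rcond=None)[0]
    p,q=o1+s[0]*r1,o2+s[1]*r2;return (p+q)/2,np.linalg.norm(p-q)
def cloud(m,d):
    v,u=np.nonzero(d>0);return deep(m,np.c_[u,v].astype(float),d[v,u]),u,v
E
python3 - <<'E'
from h import *
M={n:np.load(f'pics/{n}0m.npy',allow_pickle=True).item() for n in('scene','top')}
boxes={'scene':(225,135,135,140),'top':(180,170,145,110)}
for n in M:
    p=cv2.imread(f'pics/{n}0.png');d=np.load(f'pics/{n}0.npy');P,u,v=cloud(M[n],d)
    x,y,w,h=boxes[n];b=(u>=x)&(u<x+w)&(v>=y)&(v<y+h)
    cv2.imwrite(f'pics/{n}0c.png',cv2.resize(p[y:y+h,x:x+w],None,fx=4,fy=4,interpolation=cv2.INTER_CUBIC))
    P,u,v=P[b],u[b],v[b]
    lid=(abs(P[:,2]-.137)<.006)
    (c,r)=cv2.minEnclosingCircle(P[lid][:,:2].astype(np.float32)) ;print(n,'lid',lid.sum(),c,r,np.median(P[lid],0))
    # lid contour by brightness
    top=(P[:,2]>.185);print('top>.185',top.sum())
    for cl in [P[top]]:
        cc=np.array(c);r=np.linalg.norm(cl[:,:2]-cc,axis=1)
        bar=cl[r<.045];han=cl[r>.08]
        if len(bar)>4:
            mu=bar.mean(0);U,S,V=np.linalg.svd(bar[:,:2]-mu[:2]);e=(bar[:,:2]-mu[:2])@V.T
            print(' bar',len(bar),mu,bar[:,2].max(),V[0],np.ptp(e,axis=0))
        if len(han): print(' handle',len(han),han.mean(0),han.min(0),han.max(0))
E
cd pics; python3 -c "
import cv2;import numpy as np
a=cv2.imread('scene0c.png');b=cv2.imread('top0c.png');print(a.shape,b.shape)"
```

```text
scene lid 2828 (0.5777543187141418, -0.037544310092926025) 0.131994366645813 [ 0.5703 -0.0778  0.1357]
top>.185 695
 bar 286 [ 0.5627 -0.0599  0.1975] 0.2155232693771233 [ 0.8 -0.6] [0.059  0.0403]
 handle 210 [0.5802 0.0525 0.2344] [0.5684 0.0423 0.1851] [0.5859 0.0738 0.2775]
top lid 3820 (0.55894935131073, -0.03593487665057182) 0.13219165802001953 [ 0.5492 -0.0639  0.1369]
top>.185 764
 bar 474 [ 0.5526 -0.0572  0.1963] 0.2189938047738107 [-0.979   0.2036] [0.0616 0.0484]
 handle 98 [0.5735 0.0517 0.2422] [0.5648 0.0424 0.1853] [0.5844 0.0739 0.2799]
(560, 540, 3) (440, 580, 3)
```

View pics/scene0c.png

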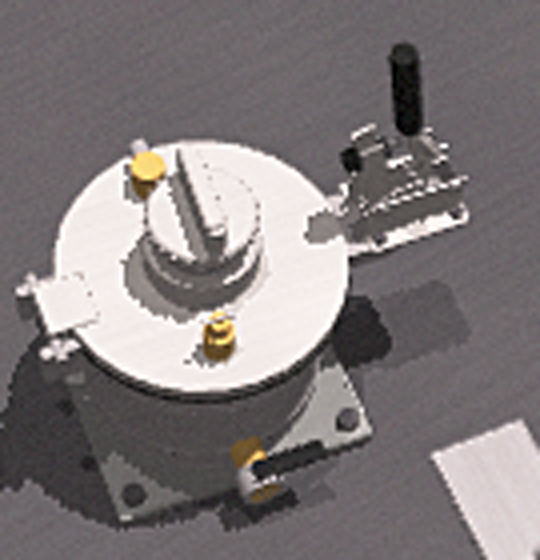

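View pics/top0c.png

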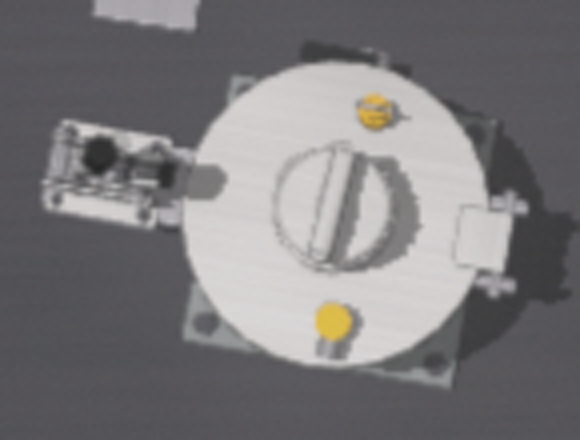

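Crops: the scene view shows the grip from (404,45) to (409,130) and the bar top from (182,152) to (213,232). The top view shows the grip end at (99,153), the bar from (345,148) to (325,262), and the hinge at (482,238). The heights are plausible, so next come precise fits.

Run:
```python
from h import *
M={n:np.load(f'pics/{n}0m.npy',allow_pickle=True).item() for n in('scene','top')}
boxes={'scene':(225,135,135,140),'top':(180,170,145,110)}
cen={}
for n in M:
    p=cv2.imread(f'pics/{n}0.png');g=cv2.cvtColor(p,cv2.COLOR_BGR2GRAY);d=np.load(f'pics/{n}0.npy');P,u,v=cloud(M[n],d)
    x,y,w,h=boxes[n];b=(u>=x)&(u<x+w)&(v>=y)&(v<y+h);P,u,v=P[b],u[b],v[b]
    c0=np.array([.557,-.062])
    # lid outline: bright points near lid height, outermost along each bearing, robust circle
    L=(abs(P[:,2]-.137)<.006)&(g[v,u]>140)&(np.hypot(*(P[:,:2]-c0).T)<.1)
    mk=np.zeros(g.shape,np.uint8);mk[v[L],u[L]]=255
    mk=cv2.morphologyEx(mk,cv2.MORPH_CLOSE,np.ones((3,3)))
    C=max(cv2.findContours(mk,cv2.RETR_EXTERNAL,cv2.CHAIN_APPROX_NONE)[0],key=cv2.contourArea)[:,0].astype(float)
    W=onz(M[n],C,.137)[:,:2]
    k=np.ones(len(W),bool)
    for _ in range(8):
        A=np.c_[2*W[k],np.ones(k.sum())];s=np.linalg.lstsq(A,(W[k]**2).sum(1),rcond=None)[0];c=s[:2];r=np.sqrt(s[2]+c@c)
        e=np.hypot(*(W-c).T)-r;k=abs(e)<max(.0015,1.5*np.std(e[k]))
    print(n,'lid circle',c,r,k.sum(),len(W),'z',np.median(P[L],0)[2])
    B=(P[:,2]>.206)&(P[:,2]<.222)&(np.hypot(*(P[:,:2]-c).T)<.04)
    q=P[B];rc=cv2.minAreaRect((q[:,:2]*1000).astype(np.float32));print(' bar',len(q),'z',np.median(q[:,2]),np.mean(q[:,:2],0),rc)
    mu=q[:,:2].mean(0);V=np.linalg.svd(q[:,:2]-mu)[2];print('  axis deg',np.degrees(np.arctan2(V[0,1],V[0,0])))
    H=(P[:,2]>.2)&(g[v,u]<70)&(P[:,1]>.03)
    q=P[H]; print(' handle n',len(q),'zmax',q[:,2].max())
    for lo in np.arange(.2,.285,.015):
        s=q[(q[:,2]>=lo)&(q[:,2]<lo+.015)]
        if len(s): print('   ',lo,len(s),s.mean(0),np.ptp(s,axis=0))
    # gold fittings
    hs=cv2.cvtColor(p,cv2.COLOR_BGR2HSV);G=(hs[v,u,0]>15)&(hs[v,u,0]<35)&(hs[v,u,1]>120)&(P[:,2]>.14)
    a=P[G];
    for sgn in(0,1):
        s=a[(a[:,0]>c[0])==sgn]; print(' gold',len(s),s.mean(0),s[:,2].max())
    bs={'top':np.array([[482,238.]])/4+[180,170],'scene':np.array([[72,303.]])/4+[225,135]}[n]
    cen[n]=bs;hg=onz(M[n],bs,.141)[0,:2];print(' hinge plate',hg,'clamp dir deg',np.degrees(np.arctan2(*(c-hg)[::-1])))
T=lambda uv:np.array([uv])/4.
for nm,a,b in(('grip end',(404,48),(99,153)),('bar far end',(182,155),(346,150)),('bar near end',(216,229),(323,260))):
    print(nm,cross(M['scene'],T(a)+[225,135],M['top'],T(b)+[180,170]))
```

```text
scene lid circle [ 0.5542 -0.062 ] 0.08410536695083444 158 342 z 0.1356865731283965
 bar 135 z 0.21100234753139757 [ 0.5549 -0.0621] ((553.9202270507812, -61.422119140625), (12.173799514770508, 63.73347091674805), 73.98956298828125)
  axis deg -14.608680743601873
 handle n 158 zmax 0.27745949975576834
    0.2 15 [0.5827 0.0563 0.2101] [0.0092 0.0117 0.0096]
    0.21500000000000002 31 [0.5822 0.0553 0.2225] [0.0134 0.0131 0.014 ]
    0.23000000000000004 27 [0.5812 0.052  0.2372] [0.0109 0.0142 0.0139]
    0.24500000000000005 28 [0.5813 0.0497 0.252 ] [0.0101 0.0115 0.0141]
    0.26000000000000006 55 [0.5784 0.0486 0.2696] [0.0145 0.0143 0.0145]
    0.2750000000000001 2 [0.5798 0.0537 0.2763] [0.0018 0.0016 0.0024]
 gold 59 [ 0.494  -0.0613  0.1534] 0.15836394247643293
 gold 59 [ 0.6093 -0.0783  0.1621] 0.2694515391843689
 hinge plate [ 0.5424 -0.1396] clamp dir deg 81.37277361453633
top lid circle [ 0.5516 -0.0616] 0.08413576623229917 188 240 z 0.13688889003238036
 bar 166 z 0.2120963307719348 [ 0.5514 -0.0619] ((551.553466796875, -61.818641662597656), (12.181893348693848, 61.13372421
[... 215 characters left out ...]
0.23000000000000004 6 [0.5695 0.0568 0.2403] [0.0068 0.0102 0.0092]
    0.24500000000000005 2 [0.5686 0.0518 0.2545] [0.0004 0.0071 0.0057]
    0.26000000000000006 30 [0.5722 0.0489 0.2719] [0.011  0.0133 0.0142]
    0.2750000000000001 12 [0.5737 0.0501 0.2766] [0.008  0.01   0.0047]
 gold 60 [ 0.4907 -0.0597  0.157 ] 0.16334952798199254
 gold 30 [ 0.6035 -0.084   0.1607] 0.16985737602153428
 hinge plate [ 0.5345 -0.1434] clamp dir deg 78.17186014364917
grip end (array([0.5729, 0.051 , 0.2722]), np.float64(0.003019463592788636))
bar far end (array([ 0.5688, -0.0757,  0.2676]), np.float64(0.010397060241651214))
bar near end (array([ 0.5302, -0.0461,  0.1235]), np.float64(0.01933897937529514))
```

Call:
play_rows:
  motion: "-0.04 -0.03 -0.03 0.105; -0.08 -0.06 -0.06 0.21; -0.12 -0.09 -0.09 0.315; -0.16 -0.12 -0.12 0.42; -0.20 -0.15 -0.13 0.53; -0.24 -0.18 -0.13 0.64; -0.28 -0.21 -0.13 0.75; -0.32 -0.24 -0.13 0.86"
  grip: 1

```text
t: 1.1
tcp_pos: [0.4767, 0.2529, 0.3672]
eef_rot: [-1.913, -2.492, 0.0]
ft_force: [0.5, 1.1, 0.0]
width: 1.002
finger_force: 0.0
```

```bash
cat > go.py <<'E'
import sys
from rig import *
from h import *
from scipy.spatial.transform import Rotation as R
s=observe();A=R.from_rotvec(s['eef_rot']).as_matrix()
th=np.degrees(np.arctan2(A[1,1],A[0,1]))
print('t',s['t'],'tcp',s['tcp_pos'],'th',th,'tilt z',A[:,2],'F',s['ft_force'],'w',s['width'],'ff',s['finger_force'],'q',s['qpos'])
if len(sys.argv)>4:
    x,y,z,t=map(float,sys.argv[1:5]);d=A.T@(np.array([x,y,z])-s['tcp_pos'])
    print('delta',d,'yaw',np.radians((th-t+180)%360-180))
E
python3 go.py .576 .0517 .36 -11.5
```

```text
t 1.1 tcp [0.4767 0.2529 0.3672] th 14.979500461036443 tilt z [-0.0002 -0.0001 -1.    ] F [0.4962 1.1376 0.0115] w 1.0015779381386682 ff 0.0 q [ 0.4405 -0.1826  1.525   0.      1.7994  0.1791]
delta [-0.2201  0.0439  0.0072] yaw 0.46215446732844256
```

Call:
play_rows:
  motion: "-0.045 0.009 0 0.1; -0.09 0.018 0 0.2; -0.135 0.027 0 0.3; -0.18 0.036 0 0.4; -0.22 0.044 0 0.462; -0.22 0.044 0 0.462; -0.22 0.044 0 0.462; -0.22 0.044 0 0.462"

```text
t: 2.1
tcp_pos: [0.5761, 0.0545, 0.3676]
eef_rot: [2.428, 1.994, 0.0]
ft_force: [-1.1, 0.3, -0.2]
width: 0.999
finger_force: 0.0
```

```bash
python3 go.py
python3 - <<'E'
from rig import *
from h import *
m=camera_model('wrist');p,d=camera('wrist');cv2.imwrite('pics/w1.png',p);np.save('pics/w1.npy',d);np.save('pics/w1m.npy',m,allow_pickle=True)
print(m['world_from_camera'])
g=cv2.cvtColor(p,cv2.COLOR_BGR2GRAY);P,u,v=cloud(m,d)
for lo in np.arange(.2,.29,.012):
    k=(P[:,2]>=lo)&(P[:,2]<lo+.012)&(g[v,u]<70)&(np.hypot(P[:,0]-.576,P[:,1]-.052)<.04);s=P[k]
    if len(s):print(lo,len(s),s.mean(0),np.ptp(s,axis=0))
E
```

```text
t 2.1 tcp [0.5761 0.0545 0.3676] th -11.207280195802364 tilt z [ 0.0001  0.0001 -1.    ] F [-1.0897  0.2906 -0.17  ] w 0.9993898195062247 ff 0.0 q [ 0.0503 -0.0982  1.4488  0.0001  1.7908  0.2459]
[[ 0.9808 -0.1885 -0.05    0.5895]
 [-0.195  -0.9488 -0.2486  0.1224]
 [-0.0005  0.2535 -0.9673  0.5146]
 [ 0.      0.      0.      1.    ]]
0.2 1 [0.5783 0.0656 0.2113] [0. 0. 0.]
0.21200000000000002 50 [0.5774 0.0638 0.219 ] [0.0127 0.0071 0.0115]
0.22400000000000003 62 [0.5774 0.0615 0.2303] [0.014  0.0084 0.0115]
0.23600000000000004 82 [0.5765 0.0598 0.242 ] [0.0136 0.0077 0.0119]
0.24800000000000005 81 [0.5763 0.0578 0.254 ] [0.0147 0.0096 0.0119]
0.26000000000000006 99 [0.576  0.056  0.2659] [0.0128 0.0071 0.012 ]
0.2720000000000001 206 [0.5748 0.0502 0.2742] [0.0133 0.0134 0.0048]
```

View pics/w1.png

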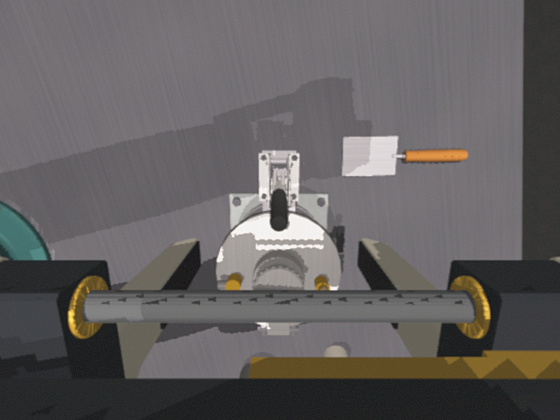

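The wrist view shows the grip upright midway between the fingers at (279,205) and the clamp base aligned with the tool. The grip's end is at z≈0.276, which agrees with the text.

Call:
play_rows:
  motion: "-0.0025 0 0.03 -0.005; -0.0025 0 0.06 -0.005; -0.0025 0 0.09 -0.005; -0.0025 0 0.11 -0.005; -0.0025 0 0.12 -0.005; -0.0025 0 0.12 -0.005; -0.0025 0 0.12 -0.005; -0.0025 0 0.12 -0.005"

```text
t: 3.15
tcp_pos: [0.5761, 0.0513, 0.2483]
eef_rot: [2.424, 1.998, 0.001]
ft_force: [0.0, -0.1, 0.2]
width: 0.999
finger_force: 0.0
```

Call:
play_rows:
  motion: "0 0 0 0; 0 0 0 0; 0 0 0 0; 0 0 0 0; 0 0 0 0; 0 0 0 0; 0 0 0 0; 0 0 0 0"
  grip: -1
  grip_force: 25

```text
t: 4.15
tcp_pos: [0.5759, 0.0513, 0.2474]
eef_rot: [-2.424, -1.998, 0.0]
ft_force: [0.4, -0.5, -0.4]
width: 0.188
finger_force: 0.0
```

```bash
python3 go.py
```

```text
t 4.15 tcp [0.5759 0.0513 0.2474] th -10.999910687160652 tilt z [-0.0001  0.     -1.    ] F [ 0.3522 -0.509  -0.4487] w 0.18793173777115416 ff 0.0 q [ 0.0447 -0.0974  1.6404  0.      1.5986  0.2367]
```

Call:
play_rows:
  motion: "0 0 0 0; 0 0 0 0; 0 0 0 0; 0.008 0 -0.003 0; 0.016 0 -0.005 0; 0.023 0 -0.0065 0; 0.03 0 -0.007 0; 0.03 0 -0.007 0"

```text
t: 5.15
tcp_pos: [0.5814, 0.0807, 0.2539]
eef_rot: [-2.424, -1.998, 0.002]
ft_force: [-4.4, -1.2, -2.8]
width: 0.17
finger_force: 25.0
```

```bash
python3 go.py
```

```text
t 5.15 tcp [0.5814 0.0807 0.2539] th -10.989758498227546 tilt z [-0.0014 -0.0007 -1.    ] F [-4.3516 -1.1667 -2.8436] w 0.16995949389707582 ff 24.99946027994156 q [ 0.0947 -0.0786  1.6125 -0.0006  1.6092  0.2865]
```

Call:
play_rows:
  motion: "0.007 -0.0005 0 0; 0.014 -0.001 0.001 0; 0.020 -0.001 0.0025 0; 0.026 -0.001 0.004 0; 0.031 -0.001 0.0065 0; 0.036 -0.001 0.009 0; 0.040 -0.001 0.013 0; 0.043 -0.001 0.017 0"

```text
t: 6.15
tcp_pos: [0.5902, 0.1248, 0.2411]
eef_rot: [2.422, 1.998, 0.012]
ft_force: [1.1, 9.4, 24.2]
width: 0.165
finger_force: 25.0
```

Call:
play_rows:
  motion: "0.003 0 0.0055 0; 0.005 0 0.011 0; 0.0065 0 0.017 0; 0.008 0 0.023 0; 0.0095 0 0.03 0; 0.011 0 0.038 0; 0.012 0 0.044 0; 0.012 0 0.044 0"

```text
t: 7.15
tcp_pos: [0.592, 0.1365, 0.194]
eef_rot: [-2.423, -1.999, -0.007]
ft_force: [6.4, 9.5, 2.6]
width: 0.168
finger_force: 25.0
```

```bash
python3 go.py
```

```text
t 7.15 tcp [0.592  0.1365 0.194 ] th -10.944852657727063 tilt z [ 0.003  0.003 -1.   ] F [6.3718 9.5226 2.6008] w 0.1677443840391699 ff 24.998942613601685 q [ 0.1836 -0.0175  1.6503  0.0024  1.5052  0.3744]
```

Call:
play_rows:
  motion: "0 0 0.003 0; 0 0 0.006 0; 0 0 0.009 0; 0 0 0.012 0; 0 0 0.015 0; 0 0 0.018 0; 0 0 0.020 0; 0 0 0.020 0"

```text
t: 8.15
tcp_pos: [0.5922, 0.1367, 0.1744]
eef_rot: [-2.423, -1.999, -0.008]
ft_force: [8.0, 12.1, 3.8]
width: 0.163
finger_force: 25.0
```

```bash
python3 go.py
```

```text
t 8.15 tcp [0.5922 0.1367 0.1744] th -10.94253543803602 tilt z [ 0.0037  0.0036 -1.    ] F [ 7.9584 12.1056  3.7784] w 0.1626191041757868 ff 24.991372525691986 q [ 0.1836 -0.0085  1.6734  0.0028  1.4725  0.3743]
```

Call:
play_rows:
  motion: "0 0 0.001 0; 0 0 0.002 0; 0 0 0.003 0; 0 0 0.004 0; 0 0 0.004 0; 0 0 0.004 0; 0 0 0.004 0; 0 0 0.004 0"

```text
t: 9.15
tcp_pos: [0.5922, 0.1367, 0.1705]
eef_rot: [-2.423, -1.999, -0.008]
ft_force: [6.6, 11.8, 3.6]
width: 0.168
finger_force: 25.0
```

```bash
python3 go.py
python3 - <<'E'
from rig import *
from h import *
o=[]
for n,(x,y,w,h) in {'scene':(225,135,135,140),'top':(150,165,175,110)}.items():
    p,d=camera(n);o.append(cv2.resize(p[y:y+h,x:x+w],(400,400*h//w),interpolation=cv2.INTER_CUBIC))
H=max(a.shape[0] for a in o);cv2.imwrite('pics/lock.png',np.hstack([cv2.copyMakeBorder(a,0,H-a.shape[0],0,0,0) for a in o]))
E
```

```text
t 9.15 tcp [0.5922 0.1367 0.1705] th -10.948443239449396 tilt z [ 0.0037  0.0034 -1.    ] F [ 6.6025 11.8021  3.5584] w 0.16789707861856232 ff 24.994156658649445 q [ 0.1836 -0.0066  1.6778  0.0027  1.4661  0.3744]
```

View pics/lock.png

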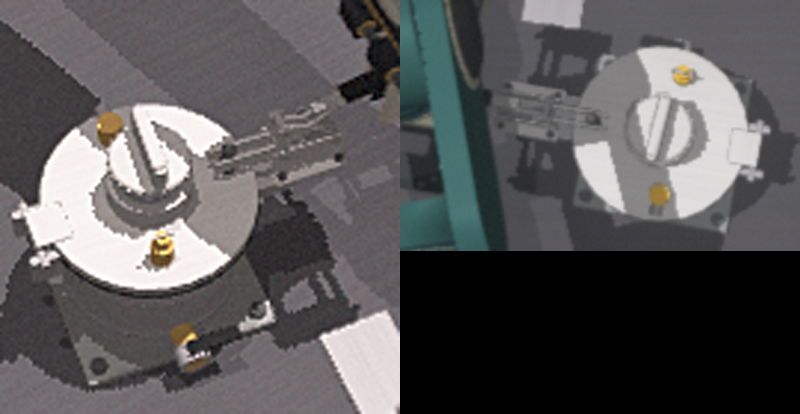

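The picture shows the arm down on the lid at (215,155) and the handle nearly level. There is no clear stop reaction yet, so I press further.

Call:
play_rows:
  motion: "0 0 0.001 0; 0 0 0.002 0; 0 0 0.003 0; 0 0 0.004 0; 0 0 0.004 0; 0 0 0.004 0; 0 0 0.004 0; 0 0 0.004 0"

```text
t: 10.25
tcp_pos: [0.5922, 0.1366, 0.1665]
eef_rot: [-2.423, -1.999, -0.008]
ft_force: [6.5, 10.5, 3.7]
width: 0.164
finger_force: 25.0
```

Run:
```python
from rig import *
from h import *
m=camera_model('wrist');p,d=camera('wrist');P,u,v=cloud(m,d)
o=np.array([.19,.982]);c=np.array([.553,-.062]);q=P[:,:2]-c;a=q@o;l=q@np.array([o[1],-o[0]])
k=(abs(l)<.012)&(P[:,2]>.12)
for r in np.arange(.05,.27,.008):
    s=P[k&(a>r)&(a<r+.008)]
    if len(s): print(round(r*1000),len(s),'z 10/50/90',np.percentile(s[:,2],[10,50,90])*1000)
s,_=camera('scene')
a=p[100:420,130:430];b=cv2.resize(s[100:250,240:420],(360,300),interpolation=cv2.INTER_CUBIC)
cv2.imwrite('pics/lock2.png',np.hstack([cv2.resize(a,(400,420)),cv2.copyMakeBorder(b,0,120,0,0,0)]))
```

```text
138 61 z 10/50/90 [159.3232 160.6394 161.92  ]
146 105 z 10/50/90 [154.1569 156.6524 159.1328]
154 35 z 10/50/90 [152.1249 153.2101 154.4056]
162 96 z 10/50/90 [187.3439 191.3423 193.8895]
170 403 z 10/50/90 [191.0366 194.278  195.7641]
178 429 z 10/50/90 [193.0573 195.92   197.4003]
186 224 z 10/50/90 [195.7227 197.7998 212.2443]
194 226 z 10/50/90 [207.1728 217.3818 227.9481]
202 554 z 10/50/90 [193.8444 201.6922 233.9689]
210 1414 z 10/50/90 [173.8493 201.2874 238.5432]
218 9497 z 10/50/90 [250.9927 265.958  272.058 ]
226 4024 z 10/50/90 [202.3353 249.128  255.611 ]
234 1550 z 10/50/90 [240.2272 249.8727 255.5777]
```

View pics/lock2.png

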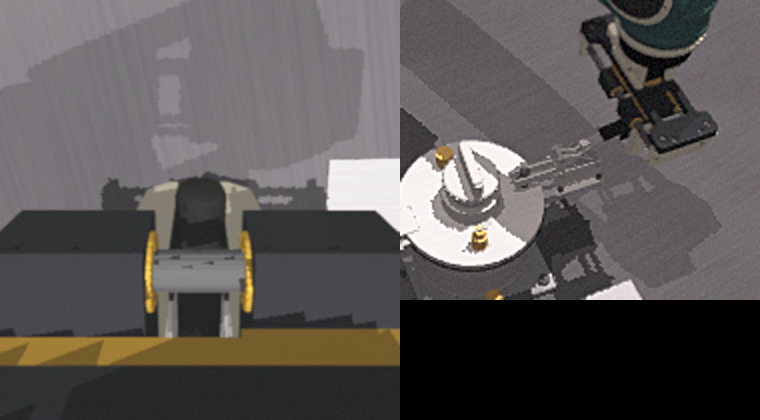

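The wrist data show the handle's top at z≈0.195 and rising outward, so the handle is still about 0.2 rad short of locked and the pads have slid down it. I will open, rise, shut the fingers and press it down from above.

Call:
play_rows:
  motion: "0 0 0 0; 0 0 0 0; 0 0 0 0; 0 0 -0.02 0; 0 0 -0.04 0; 0 0 -0.06 0; 0 0 -0.08 0; 0 0 -0.08 0"
  grip: -0.3

```text
t: 11.35
tcp_pos: [0.5917, 0.135, 0.2477]
eef_rot: [2.423, 1.997, 0.004]
ft_force: [0.4, 0.2, -0.4]
width: 0.351
finger_force: 0.0
```

Call:
play_rows:
  motion: "0 0 0 0; 0 0 0 0; 0 0 0 0; 0 0 0 0; 0 0 0 0; 0 0 0.005 0; 0 0 0.010 0; 0 0 0.015 0"
  grip: -1
  grip_force: 40

```text
t: 12.35
tcp_pos: [0.5911, 0.1349, 0.2299]
eef_rot: [-2.424, -1.998, 0.0]
ft_force: [-0.9, -0.0, 0.7]
width: 0.006
finger_force: 0.0
```

```bash
python3 go.py;python3 - <<'E'
from rig import *
from h import *
m=camera_model('wrist');p,d=camera('wrist');P,u,v=cloud(m,d)
o=np.array([.19,.982]);c=np.array([.553,-.062]);q=P[:,:2]-c;a=q@o;l=q@np.array([o[1],-o[0]])
k=(abs(l)<.02)&(P[:,2]>.12)&(P[:,2]<.215)&(cv2.cvtColor(p,cv2.COLOR_BGR2GRAY)[v,u]<90)
for r in np.arange(.1,.25,.008):
    s=P[k&(a>r)&(a<r+.008)]
    if len(s): print(round(r*1000),len(s),'z 10/50/90',np.percentile(s[:,2],[10,50,90])*1000,l[k&(a>r)&(a<r+.008)].mean())
E
```

```text
t 12.35 tcp [0.5911 0.1349 0.2299] th -11.00148265767172 tilt z [-0.0003 -0.     -1.    ] F [-0.8903 -0.0335  0.7179] w 0.005830642989947679 ff 0.0 q [ 0.1823 -0.0309  1.6053  0.      1.5675  0.3743]
100 7 z 10/50/90 [152.0383 153.564  177.0814] -0.0006341115437837039
108 7 z 10/50/90 [151.667  152.707  153.3443] -0.0005187742113191307
196 7 z 10/50/90 [193.4995 195.2223 200.2274] 0.0025251179796973284
204 260 z 10/50/90 [197.725  200.7857 202.3965] 0.0008442432354359707
212 306 z 10/50/90 [198.3143 202.0379 203.5728] 0.0008970932629688746
220 391 z 10/50/90 [197.0253 201.9503 204.2609] 0.0009342180245549564
228 17 z 10/50/90 [192.7314 193.8398 195.0195] 0.0009234019391474744
```

Call:
play_rows:
  motion: "0.004 0.001 0.004 0; 0.004 0.001 0.008 0; 0.004 0.001 0.012 0; 0.004 0.001 0.015 0; 0.004 0.001 0.018 0; 0.004 0.001 0.021 0; 0.004 0.001 0.024 0; 0.004 0.001 0.024 0"

```text
t: 13.4
tcp_pos: [0.5928, 0.1386, 0.2062]
eef_rot: [-2.424, -1.998, 0.001]
ft_force: [-0.2, -0.2, 0.1]
width: 0.006
finger_force: 0.0
```

Call:
play_rows:
  motion: "0 0 0.001 0; 0 0 0.002 0; 0 0 0.003 0; 0 0 0.004 0; 0 0 0.004 0; 0 0 0.004 0; 0 0 0.004 0; 0 0 0.004 0"

```text
t: 14.4
tcp_pos: [0.5929, 0.1386, 0.2024]
eef_rot: [2.424, 1.998, -0.0]
ft_force: [0.9, -0.3, -0.0]
width: 0.006
finger_force: 0.0
```

Call:
play_rows:
  motion: "0 0 0.001 0; 0 0 0.002 0; 0 0 0.003 0; 0 0 0.003 0; 0 0 0.003 0; 0 0 0.003 0; 0 0 0.003 0; 0 0 0.003 0"

```text
t: 15.4
tcp_pos: [0.5929, 0.1387, 0.1996]
eef_rot: [-2.424, -1.998, -0.0]
ft_force: [0.2, 2.7, 4.2]
width: 0.003
finger_force: 2.4
```

```bash
python3 go.py;python3 - <<'E'
from rig import *
from h import *
m=camera_model('wrist');p,d=camera('wrist');P,u,v=cloud(m,d)
o=np.array([.19,.982]);c=np.array([.553,-.062]);q=P[:,:2]-c;a=q@o;l=q@np.array([o[1],-o[0]])
k=(abs(l)<.02)&(P[:,2]>.12)&(P[:,2]<.215)&(cv2.cvtColor(p,cv2.COLOR_BGR2GRAY)[v,u]<90)
for r in np.arange(.1,.26,.008):
    s=P[k&(a>r)&(a<r+.008)]
    if len(s): print(round(r*1000),len(s),'z 10/50/90',np.percentile(s[:,2],[10,50,90])*1000,l[k&(a>r)&(a<r+.008)].mean())
E
```

```text
t 15.4 tcp [0.5929 0.1387 0.1996] th -10.997812234930835 tilt z [ 0.0002  0.0002 -1.    ] F [0.1857 2.7409 4.2178] w 0.003062456222695279 ff 2.4229498801287264 q [ 0.1878 -0.0148  1.6385  0.0001  1.5176  0.3798]
148 11 z 10/50/90 [173.9188 174.7433 175.5945] 0.0006664778006366739
204 165 z 10/50/90 [181.4087 199.1823 212.3159] 0.0008447313394511414
212 332 z 10/50/90 [175.4538 178.6921 180.2952] 0.0008481736531295781
220 356 z 10/50/90 [175.032  178.4437 179.8938] 0.0009910206758325282
228 164 z 10/50/90 [170.2953 175.9789 178.5516] 0.001131338176196168
```

Call:
play_rows:
  motion: "0 0 0.001 0; 0 0 0.002 0; 0 0 0.003 0; 0 0 0.003 0; 0 0 0.003 0; 0 0 0.003 0; 0 0 0.003 0; 0 0 0.003 0"

```text
t: 16.45
tcp_pos: [0.5931, 0.139, 0.1974]
eef_rot: [2.424, 1.998, 0.002]
ft_force: [-0.7, 4.1, 9.9]
width: 0.004
finger_force: 5.2
```

Call:
play_rows:
  motion: "0 0 0.001 0; 0 0 0.002 0; 0 0 0.003 0; 0 0 0.003 0; 0 0 0.003 0; 0 0 0.003 0; 0 0 0.003 0; 0 0 0.003 0"

```text
t: 17.45
tcp_pos: [0.5933, 0.1393, 0.1951]
eef_rot: [2.424, 1.999, 0.004]
ft_force: [-1.4, 5.2, 14.8]
width: 0.004
finger_force: 7.6
```

Contact sits at tip height ≈0.182, which matches the locked handle's top (183 mm), and the force climbs like a stop. Next I rise and go over the plug.

Call:
play_rows:
  motion: "0 0 -0.04 0; 0 0 -0.08 0; -0.03 0 -0.10 0.15; -0.06 0 -0.10 0.3; -0.10 0 -0.10 0.45; -0.14 0 -0.10 0.6; -0.18 0 -0.10 0.75; -0.205 0 -0.10 0.9"
  grip: 1

```text
t: 18.45
tcp_pos: [0.5531, -0.0643, 0.2929]
eef_rot: [3.054, 0.736, -0.002]
ft_force: [-0.4, 0.3, 0.2]
width: 0.819
finger_force: 0.0
```

Call:
play_rows:
  motion: "0 0 0 0.15; 0 0 0 0.3; 0 0 0 0.45; 0 0 0 0.6; 0 0 0 0.737; 0 0 0 0.737; 0 0 0 0.737; 0 0 0 0.737"

```text
t: 19.45
tcp_pos: [0.5537, -0.0626, 0.2933]
eef_rot: [3.116, -0.402, -0.0]
ft_force: [-0.5, -0.9, -0.4]
width: 1.002
finger_force: 0.0
```

```bash
python3 go.py .553 -.062 .208 -104.8;python3 - <<'E'
from rig import *
from h import *
o=np.array([.19,.982]);c=np.array([.553,-.062])
for n in('wrist','scene','top'):
    m=camera_model(n);p,d=camera(n);P,u,v=cloud(m,d);g=cv2.cvtColor(p,cv2.COLOR_BGR2GRAY)
    cv2.imwrite(f'pics/{n}2.png',p)
    q=P[:,:2]-c;a=q@o;l=q@np.array([o[1],-o[0]])
    B=(P[:,2]>.2)&(P[:,2]<.222)&(np.hypot(*q.T)<.036);s=P[B]
    if len(s)>10: mu=s[:,:2].mean(0);V=np.linalg.svd(s[:,:2]-mu)[2];print(n,'bar',len(s),mu,np.median(s[:,2]),cv2.minAreaRect((s[:,:2]*1000).astype(np.float32)),np.degrees(np.arctan2(V[0,1],V[0,0])))
    k=(abs(l)<.015)&(P[:,2]>.155)&(P[:,2]<.215)&(a>.15)&(a<.245)
    if k.any(): print(n,'handle',k.sum(),np.median(P[k],0),np.percentile(P[k,2],[5,50,90,99]),a[k].min(),a[k].max())
E
```

```text
t 19.45 tcp [ 0.5537 -0.0626  0.2933] th -104.69096662785898 tilt z [-0.0003 -0.0001 -1.    ] F [-0.511  -0.9287 -0.4057] w 1.001741917500507 ff 0.0 q [-0.1583 -0.15    1.6147 -0.0001  1.6771  1.6688]
delta [-0.0008 -0.0004  0.0853] yaw 0.0019029913384131887
wrist bar 1089 [ 0.5548 -0.0631] 0.21218432121066544 ((552.1312866210938, -62.51483917236328), (11.363194465637207, 63.45572280883789), 74.993408203125) 164.6968517277368
wrist handle 1476 [0.5911 0.1213 0.1795] [0.1739 0.1795 0.1815 0.1824] 0.15002113369604017 0.22915617576807928
scene bar 155 [ 0.5563 -0.0629] 0.21018319694606702 ((554.1256713867188, -61.29631423950195), (12.617803573608398, 62.8150634765625), 74.73474884033203) -14.303805781746883
scene handle 218 [0.5934 0.1223 0.1779] [0.1703 0.1779 0.1809 0.182 ] 0.15010839002063303 0.22913409869284412
top handle 275 [0.5892 0.1233 0.1795] [0.1733 0.1795 0.1826 0.1841] 0.15005640845488669 0.2290003677800825
```

All three cameras show the handle level with its top at z≈0.182, so the clamp is locked. Now I descend on the bar and grip it.

Call:
play_rows:
  motion: "-0.0005 0 0.02 0; -0.0005 0 0.04 0; -0.0005 0 0.06 0; -0.0005 0 0.075 0; -0.0005 0 0.085 0; -0.0005 0 0.085 0; -0.0005 0 0.085 0; -0.0005 0 0.085 0"
  grip: 0

```text
t: 20.6
tcp_pos: [0.5535, -0.0625, 0.2092]
eef_rot: [3.115, -0.404, 0.002]
ft_force: [0.1, -0.3, 0.7]
width: 0.503
finger_force: 0.0
```

Call:
play_rows:
  motion: "0 0 0 0; 0 0 0 0; 0 0 0 0; 0 0 0 0; 0 0 0 0; 0 0 0 0; 0 0 0 0; 0 0 0 0"
  grip: -1
  grip_force: 20

```text
t: 21.6
tcp_pos: [0.5534, -0.062, 0.2085]
eef_rot: [-3.115, 0.404, -0.0]
ft_force: [1.5, 3.9, 0.5]
width: 0.126
finger_force: 20.0
```

```bash
python3 go.py
```

```text
t 21.6 tcp [ 0.5534 -0.062   0.2085] th -104.77326103537355 tilt z [ 0.0003  0.0009 -1.    ] F [1.5203 3.9359 0.5429] w 0.12627540736016082 ff 19.992477893829346 q [-0.1579 -0.1334  1.7362  0.0009  1.5387  1.6707]
```

Call:
play_rows:
  motion: "0 -0.0006 0.0005 0; 0 -0.0006 0.001 0; 0 -0.0006 0.0015 0; 0 -0.0006 0.002 0; 0 -0.0006 0.002 0; 0 -0.0006 0.002 0; 0 -0.0006 0.002 0; 0 -0.0006 0.002 0"

```text
t: 22.6
tcp_pos: [0.5534, -0.0619, 0.2078]
eef_rot: [3.115, -0.405, 0.002]
ft_force: [-5.8, 1.8, 12.4]
width: 0.127
finger_force: 20.0
```

Call:
play_rows:
  motion: "0 0 0 -0.08; 0 0 0 -0.16; 0 0 0 -0.24; 0 0 0 -0.32; 0 0 0 -0.40; 0 0 0 -0.48; 0 0 0 -0.56; 0 0 0 -0.60"

```text
t: 23.6
tcp_pos: [0.5537, -0.0613, 0.2082]
eef_rot: [-3.095, -0.537, -0.003]
ft_force: [-6.0, 7.6, 15.8]
width: 0.133
finger_force: 19.8
```

```bash
python3 go.py
```

```text
t 23.6 tcp [ 0.5537 -0.0613  0.2082] th -70.2935422606382 tilt z [ 0.0017  0.001  -1.    ] F [-6.0441  7.5782 15.8025] w 0.13257617284730455 ff 19.837743043899536 q [-0.1568 -0.1338  1.737   0.0013  1.5369  1.07  ]
```

Call:
play_rows:
  motion: "0 -0.0005 0 -0.025; 0 -0.0005 0 -0.05; 0 -0.0005 0 -0.075; 0 -0.0005 0 -0.10; 0 -0.0005 0 -0.125; 0 -0.0005 0 -0.15; 0 -0.0005 0 -0.175; 0 -0.0005 0 -0.2"

```text
t: 24.6
tcp_pos: [0.5535, -0.061, 0.2081]
eef_rot: [-3.027, -0.842, -0.003]
ft_force: [-5.0, 5.7, 13.0]
width: 0.13
finger_force: 20.0
```

Call:
play_rows:
  motion: "0 0 0 -0.025; 0 0 0 -0.05; 0 0 0 -0.075; 0 0 0 -0.10; 0 0 0 -0.125; 0 0 0 -0.15; 0 0 0 -0.175; 0 0 0 -0.2"

```text
t: 25.6
tcp_pos: [0.5534, -0.0609, 0.2083]
eef_rot: [-2.927, -1.14, -0.003]
ft_force: [-5.9, 7.8, 16.3]
width: 0.129
finger_force: 19.9
```

Call:
play_rows:
  motion: "0 0 0 -0.025; 0 0 0 -0.05; 0 0 0 -0.075; 0 0 0 -0.10; 0 0 0 -0.125; 0 0 0 -0.15; 0 0 0 -0.175; 0 0 0 -0.2"

```text
t: 26.6
tcp_pos: [0.5533, -0.0607, 0.2086]
eef_rot: [-2.799, -1.427, -0.003]
ft_force: [-10.0, 10.2, 20.5]
width: 0.132
finger_force: 20.2
```

Call:
play_rows:
  motion: "0 -0.001 -0.0005 -0.025; 0 -0.001 -0.0005 -0.05; 0 -0.001 -0.0005 -0.075; 0 -0.001 -0.0005 -0.10; 0 -0.001 -0.0005 -0.125; 0 -0.001 -0.0005 -0.15; 0 -0.001 -0.0005 -0.175; 0 -0.001 -0.0005 -0.2"

```text
t: 27.6
tcp_pos: [0.553, -0.0605, 0.2087]
eef_rot: [2.642, 1.698, 0.004]
ft_force: [-1.8, 6.1, 14.0]
width: 0.131
finger_force: 20.2
```

Call:
play_rows:
  motion: "0 0 0 -0.025; 0 0 0 -0.05; 0 0 0 -0.075; 0 0 0 -0.10; 0 0 0 -0.125; 0 0 0 -0.15; 0 0 0 -0.175; 0 0 0 -0.2"

```text
t: 28.6
tcp_pos: [0.5527, -0.0604, 0.2089]
eef_rot: [2.459, 1.954, 0.003]
ft_force: [-5.5, 6.7, 16.6]
width: 0.13
finger_force: 19.9
```

Call:
play_rows:
  motion: "0 0 0 -0.025; 0 0 0 -0.05; 0 0 0 -0.075; 0 0 0 -0.10; 0 0 0 -0.125; 0 0 0 -0.15; 0 0 0 -0.175; 0 0 0 -0.2"

```text
t: 29.6
tcp_pos: [0.5525, -0.0603, 0.2089]
eef_rot: [2.252, 2.19, 0.002]
ft_force: [-7.5, 7.6, 18.0]
width: 0.13
finger_force: 20.2
```

Call:
play_rows:
  motion: "0 0 0 -0.025; 0 0 0 -0.05; 0 0 0 -0.075; 0 0 0 -0.10; 0 0 0 -0.125; 0 0 0 -0.15; 0 0 0 -0.175; 0 0 0 -0.2"

```text
t: 30.6
tcp_pos: [0.5521, -0.0604, 0.2062]
eef_rot: [-2.021, -2.403, 0.0]
ft_force: [-1.2, 5.7, -3.2]
width: 0.127
finger_force: 20.0
```

The push vanished between −1.8 and −2.0 rad, so that is the drop. I will loosen briefly so the plug falls fully, lower the tool and regrip.

Call:
play_rows:
  motion: "0 0 0 0; 0 0 0 0; 0 0 0.001 0; 0 0 0.0025 0; 0 0 0.0025 0; 0 0 0.0025 0; 0 0 0.0025 0; 0 0 0.0025 0"
  grip: -0.6

```text
t: 31.6
tcp_pos: [0.5525, -0.0608, 0.2045]
eef_rot: [2.024, 2.403, 0.0]
ft_force: [0.1, -0.3, -0.3]
width: 0.199
finger_force: 0.0
```

```bash
python3 go.py
python3 - <<'E'
from rig import *
from h import *
c=np.array([.553,-.061])
for n in('scene','wrist'):
    m=camera_model(n);p,d=camera(n);P,u,v=cloud(m,d);q=P[:,:2]-c
    for r0,r1 in((0,.03),(.016,.03)):
        k=(P[:,2]>.178)&(P[:,2]<.222)&(np.hypot(*q.T)<r1)&(np.hypot(*q.T)>r0)
        print(n,k.sum(),np.histogram(P[k,2],np.arange(.178,.224,.003))[0])
    x,y,w,h=(225,135,135,140)
    if n=='scene':cv2.imwrite('pics/s3.png',cv2.resize(p[y:y+h,x:x+w],None,fx=4,fy=4,interpolation=cv2.INTER_CUBIC))
E
```

```text
t 31.6 tcp [ 0.5525 -0.0608  0.2045] th 9.797195447381345 tilt z [ 0.0001 -0.     -1.    ] F [ 0.0929 -0.3056 -0.3243] w 0.19856634928919917 ff 0.0 q [-0.1555 -0.1342  1.7434  0.      1.5324 -0.3265]
scene 365 [65 86  8  9 14 14 19 23 28 48 17 11  9  7  7]
scene 280 [59 79  6  6 10 10 13 15 19 27 10  6  8  6  6]
wrist 6149 [ 250 2521   30   62   99  150  132  126  266  945 1009  195  137  122
  105]
wrist 3870 [ 245 2053   14   32   54   79   98   92  173  391  352  112   80   54
   41]
```

View pics/s3.png

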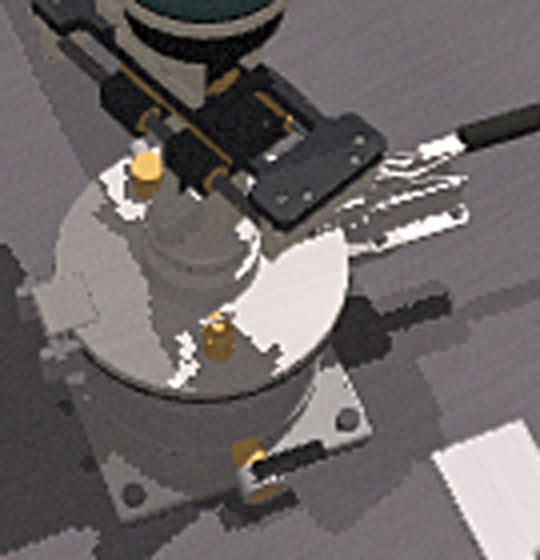

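The view shows the clamp still locked. Wrist depth puts the cap at z≈0.182 and the bar top at ≈0.208, which is the dropped height. Now I grip and turn forward.

Call:
play_rows:
  motion: "0 0 0.0005 0; 0 0 0.0005 0; 0 0 0.0005 0; 0 0 0.0005 0; 0 0 0.0006 0.1; 0 0 0.0007 0.2; 0 0 0.0008 0.3; 0 0 0.0009 0.4"
  grip: -1
  grip_force: 20

```text
t: 32.7
tcp_pos: [0.5525, -0.0609, 0.2036]
eef_rot: [2.464, 1.949, 0.0]
ft_force: [-1.8, -1.0, 1.3]
width: 0.126
finger_force: 20.0
```

Call:
play_rows:
  motion: "0 0 0.0001 0.15; 0 0 0.0003 0.3; 0 0 0.0004 0.45; 0 0 0.0006 0.6; 0 0 0.0007 0.75; 0 0 0.0009 0.9; 0 0 0.001 1.05; 0 0 0.0011 1.2"

```text
t: 33.7
tcp_pos: [0.553, -0.0614, 0.2026]
eef_rot: [3.133, 0.214, 0.002]
ft_force: [2.7, -6.2, -0.8]
width: 0.129
finger_force: 20.0
```

```bash
python3 go.py
```

```text
t 33.7 tcp [ 0.553  -0.0614  0.2026] th -82.17309639600819 tilt z [ 0.0015 -0.0013 -1.    ] F [ 2.7062 -6.1748 -0.8365] w 0.12938500596516872 ff 20.001880824565887 q [-0.156  -0.1332  1.7455 -0.0011  1.5275  1.2783]
```

Call:
play_rows:
  motion: "0 0 0.0002 0.18; 0 0 0.0004 0.36; 0 0 0.0006 0.54; 0 0 0.0007 0.72; 0 0 0.0009 0.9; 0 0 0.0011 1.08; 0 0 0.0013 1.26; 0 0 0.0014 1.44"

```text
t: 34.7
tcp_pos: [0.5525, -0.0621, 0.2012]
eef_rot: [2.495, -1.906, 0.003]
ft_force: [-2.8, -12.3, 1.0]
width: 0.126
finger_force: 20.0
```

```bash
python3 go.py
```

```text
t 34.7 tcp [ 0.5525 -0.0621  0.2012] th -164.76213932146993 tilt z [ 0.0003 -0.0027 -1.    ] F [ -2.8333 -12.3167   0.9528] w 0.12614652640879975 ff 20.0075501203537 q [-0.1565 -0.1328  1.7475 -0.0026  1.5262  2.7192]
```

Call:
play_rows:
  motion: "0 0 0 0; 0 0 0 0; 0 0 -0.018 0; 0 0 -0.036 0; 0 0 -0.036 -0.18; 0 0 -0.036 -0.36; 0 0 -0.036 -0.54; 0 0 -0.036 -0.72"
  grip: -0.4

```text
t: 35.7
tcp_pos: [0.5527, -0.0608, 0.2387]
eef_rot: [-3.014, 0.886, -0.002]
ft_force: [-0.2, 0.1, -0.2]
width: 0.299
finger_force: 0.0
```

Call:
play_rows:
  motion: "0 0 0 -0.18; 0 0 0 -0.36; 0 0 0 -0.54; 0 0 0 -0.72; 0 0 0 -0.90; 0 0 0 -1.08; 0 0 0 -1.26; 0 0 0 -1.44"

```text
t: 36.7
tcp_pos: [0.5527, -0.0608, 0.2387]
eef_rot: [2.849, 1.321, 0.002]
ft_force: [-0.5, -0.9, 0.4]
width: 0.3
finger_force: 0.0
```

```bash
python3 go.py .5528 -.0615 .201 15.24
```

```text
t 36.7 tcp [ 0.5527 -0.0608  0.2387] th -40.2473704273884 tilt z [ 0.0015 -0.0001 -1.    ] F [-0.4994 -0.8705  0.3585] w 0.29960621288436784 ff 0.0 q [-0.1555 -0.1454  1.6981  0.0001  1.5873  0.547 ]
delta [-0.0005  0.0004  0.0377] yaw -0.9684373072316608
```

Call:
play_rows:
  motion: "-0.0005 0.0004 0 -0.17; -0.0005 0.0004 0 -0.34; -0.0005 0.0004 0 -0.51; -0.0005 0.0004 0 -0.68; -0.0005 0.0004 0 -0.85; -0.0005 0.0004 0 -0.968; -0.0005 0.0004 0.018 -0.968; -0.0005 0.0004 0.037 -0.968"

```text
t: 37.7
tcp_pos: [0.5524, -0.0614, 0.199]
eef_rot: [1.919, 2.487, 0.0]
ft_force: [1.0, 0.5, -0.8]
width: 0.303
finger_force: 0.0
```

Call:
play_rows:
  motion: "0 0 0 0; 0 0 0 0; 0 0 0.0005 0; 0 0 0.0005 0; 0 0 0.0005 0; 0 0 0.0005 0; 0 0 0.0005 0; 0 0 0.0005 0"
  grip: -1
  grip_force: 20

```text
t: 38.7
tcp_pos: [0.5523, -0.0614, 0.1993]
eef_rot: [-1.916, -2.489, 0.0]
ft_force: [-2.7, 2.3, -2.5]
width: 0.128
finger_force: 19.9
```

```bash
python3 go.py
```

```text
t 38.7 tcp [ 0.5523 -0.0614  0.1993] th 14.839326322635822 tilt z [-0.0006  0.0002 -1.    ] F [-2.6965  2.2555 -2.5058] w 0.12821441647117465 ff 19.90682601928711 q [-0.1567 -0.1321  1.7498  0.0001  1.5245 -0.4157]
```

Call:
play_rows:
  motion: "0 0 0.0002 0.16; 0 0 0.0003 0.32; 0 0 0.0005 0.48; 0 0 0.0006 0.64; 0 0 0.0008 0.8; 0 0 0.0009 0.96; 0 0 0.0011 1.12; 0 0 0.0012 1.28"

```text
t: 39.7
tcp_pos: [0.5525, -0.0615, 0.1982]
eef_rot: [3.026, 0.845, 0.0]
ft_force: [-0.5, 0.5, -3.2]
width: 0.129
finger_force: 19.9
```

Call:
play_rows:
  motion: "0 0 0.0002 0.16; 0 0 0.0003 0.32; 0 0 0.0005 0.48; 0 0 0.0006 0.64; 0 0 0.0008 0.8; 0 0 0.0009 0.96; 0 0 0.0011 1.12; 0 0 0.0012 1.28"

```text
t: 40.7
tcp_pos: [0.5524, -0.0618, 0.197]
eef_rot: [2.931, -1.129, 0.0]
ft_force: [-1.5, -1.3, -3.6]
width: 0.131
finger_force: 19.9
```

```bash
python3 go.py .5525 -.0615 .197 -174.2
```

```text
t 40.7 tcp [ 0.5524 -0.0618  0.197 ] th -132.15010861968736 tilt z [ 0.     -0.0006 -1.    ] F [-1.5219 -1.3232 -3.6475] w 0.13122656965339022 ff 19.933454990386963 q [-0.1569 -0.1311  1.7526 -0.0006  1.52    2.1496]
delta [-0.0001 -0.0002  0.    ] yaw 0.7339090546924385
```

Call:
play_rows:
  motion: "0 0 0.0001 0.12; 0 0 0.0002 0.24; 0 0 0.0003 0.36; 0 0 0.0005 0.48; 0 0 0.0006 0.6; 0 0 0.0006 0.70; 0 0 0.0006 0.734; 0 0 0.0006 0.734"

```text
t: 41.7
tcp_pos: [0.5523, -0.0618, 0.1964]
eef_rot: [2.337, -2.098, 0.0]
ft_force: [-3.6, -4.1, -5.4]
width: 0.129
finger_force: 19.9
```

```bash
python3 go.py
python3 - <<'E'
from rig import *
from h import *
c=np.array([.553,-.061]);o=np.array([.19,.982])
for n in('wrist','scene','top'):
    m=camera_model(n);p,d=camera(n);P,u,v=cloud(m,d);q=P[:,:2]-c
    k=(P[:,2]>.168)&(P[:,2]<.215)&(np.hypot(*q.T)<.028)
    print(n,np.histogram(P[k,2],np.arange(.168,.216,.002))[0])
    a=q@o;l=q@np.array([o[1],-o[0]]);k=(abs(l)<.015)&(P[:,2]>.155)&(P[:,2]<.215)&(a>.15)&(a<.245)
    if k.any():print(' handle',k.sum(),np.percentile(P[k,2],[5,50,90]))
    if n=='scene':cv2.imwrite('pics/s4.png',p[60:360,100:420])
E
```

```text
t 41.7 tcp [ 0.5523 -0.0618  0.1964] th -173.83083609704232 tilt z [-0.0003 -0.0006 -1.    ] F [-3.6397 -4.077  -5.4127] w 0.12948234693488261 ff 19.921335875988007 q [-0.157  -0.1309  1.7535 -0.0006  1.5192  2.877 ]
wrist [   0    0    0   98 1502   81   33   45   55   61   73   73   68   77
   83  122  472 1234  145   77   53   66   86]
scene [ 0  0 11 57 37 10  6  5  9 10  6 10  9 10 11 13 33 12  2  5  4  4  4]
 handle 212 [0.1709 0.1778 0.181 ]
top [0 0 0 0 0 0 0 0 0 0 0 0 0 0 0 0 0 0 0 0 0 0 0]
 handle 270 [0.1726 0.1797 0.1826]
```

View pics/s4.png

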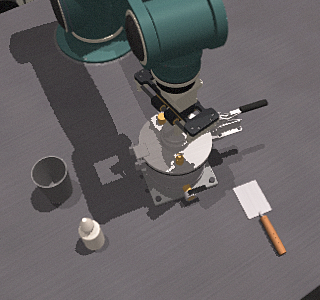

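The cap is at z≈0.177, the height expected one turn forward of the drop. The clamp is locked, the plug is held, and the cup, bottle and knife are in place, so I hand in.

```bash
python3 -c "
from rig import *
print(job_done())"
```

```text
the job is handed in; nothing more can be done
None
```

I handed the job in at about 42 s: the clamp is locked, and the plug was backed off to its drop (about 1.9 rad back), turned forward one full turn to within about 0.15 rad, and is still held by its grip bar, with the cup, bottle and knife undisturbed.

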